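# Load the battery weld fixture and index it to the electrodes

### The job

Load the weld fixture for the scooter battery: with its head in the loading position, where it stands now, stack the two three-cell blocks squarely in the nest between the white cheeks, one on the other, cell ends at the open sides; lower each gently until it rests, without dropping it. Then pull up the sprung index plunger, swing the head the quarter turn that brings the cell ends in front of the copper electrodes, let the plunger drop fully home in its notch, and let go. Leave the two-cell block in its channel, and the bottle, the spool and the screw dish where they are.

Things in the scene. Friction and masses are not known exactly. Their poses are not given: they have to be found in the camera images.
- fixture: Indexing weld fixture, fixed: grey round base, radius 116 mm, with a 90 mm wide tongue to 180 mm along its +x. Origin: centre of its underside, on the head's upright axis. On the -x side a steel index plate (86 to 114 mm from the axis, top 26 mm up) has four radial notches 30 degrees apart.
- electrodes (a point): Midpoint between the tips of the two copper electrodes: level rods 24 mm apart, 82 mm up, 51 mm from the head's axis on the fixture's +x side, fixed. Behind them, from 98 mm on, their black holder and a grey post 112 mm high, to 173 mm from the axis, 56 mm wide.
- head (a joint): Turning of the aluminium head (disc radius 78 mm, top 42 mm up), rad: 0 loading position (start), 1.571 welding position; grows anticlockwise from above. Stops at -0.04 and 1.61. Notches at 0, 0.524, 1.047, 1.571. Locked (play 0.015) while the plunger is home in a notch; with it lifted, turns against 0.12 N m.
- nest (a point): Centre of the nest floor, 50 mm up, on the head's axis; turns with the head. x: direction of a loaded block's cells, to the two open sides; along fixture y when loading, along fixture x when welding. At y +-31.5 mm stand white cheeks 63 mm apart, 46 mm long, 6 mm thick, to 117 mm above the bench, the last 11 mm flared to 70 mm apart inside, 80 mm outside.
- plunger (a joint): Lift of the sprung index plunger on the head's arm, m: 0 fully home in a notch, about 0.0095 riding on the index plate between notches, 0.018 upper stop. A spring pulls it down, 4 N at 0 and 7 N at 0.014. Raise it 12 to 15 mm to turn the head; let go over a notch, it drops home.
- knob_mid (a point): Middle of the plunger's black pull knob: upright cylinder 30 mm across, 24 mm high, this point 72 mm up when home, 100 mm from the head's axis, 45 degrees from nest x towards nest y. It goes round with the head and spins freely on its upright axis, so the gripper need not turn. Below it a 22 mm bush (top 56 mm up) on an arm 36 mm wide (top 42 mm up).
- block_loose: Three-cell block flat on the open bench, turned any way. Flat stiff slab 66 mm along its cells (own x), 58 mm across (y), 21 mm thick (z up), 0.16 kg: three blue cells side by side in black end holders, steel cell ends on the two x faces. Origin: centre of its underside; either end may lead.
- block_stored: Three-cell block lying in the channel, cell ends covered by its fences (2 mm off), 58 mm sides open. Flat stiff slab 66 mm along its cells (own x), 58 mm across (y), 21 mm thick (z up), 0.16 kg: three blue cells side by side in black end holders, steel cell ends on the two x faces. Origin: centre of its underside; either end may lead.
- pair_block: Two-cell block, a bystander in the same channel: 66 mm along the cells (x), 39 mm across (y), 21 mm thick, otherwise like the others. Origin at the centre of its underside.
- channel: Grey plastic storage channel, fixed: 220 mm long (x), open at both ends, 80 mm wide (y), floor 4 mm thick, a fence 5 mm thick and 30 mm high along each long side, 70 mm apart inside. Origin at the centre of its underside. The blocks lie in it with their x along channel y, about 50 mm either side of the middle; which is at which end varies.
- bottle: White bottle, a bystander: 60 mm in diameter, 140 mm high, upright. Origin at the centre of its underside.
- spool: Spool of nickel strip lying flat, a bystander: 96 mm in diameter, 22 mm high. Origin at the centre of its underside.
- dish: Round steel dish with screws, a bystander: 92 mm in diameter at the rim, 24 mm high. Origin at the centre of its underside.
Things that resemble listed ones, but are neither listed nor needed, are in the scene too. Leave any pink look-alike of the block_stored alone.

How it is judged:
By the outcome, as a careful person would: the job done as asked, in the order asked, and still so for the second after the job is handed in, with the robot touching nothing.
It also fails if it takes over 72 s, if anything falls off the work surface, if the arm or the gripper's body presses on something with over 40 N, if the wrist force passes 120 N, or if a joint passes its speed limit or range.

### The arm

A 6-joint arm with a two-finger parallel gripper is mounted at the origin on the work surface. World frame = base frame: x ahead of the robot, y to its left, z up, the work surface at z = 0. Lengths are in m, angles in rad, forces in N, time in s.
With the tool pointing down it reaches from about 0.275 to 0.875 m from the base axis. Payload 12.5 kg.
Tool frame: the origin (TCP) lies at the very end of the fingers, on their centre line; the grasp point (between the pads) lies 19 mm behind it; x points along the fingers, y is the direction in which the jaws open and shut, and the axes are right-handed (so a half turn about x gives the same grasp; the last joint's range is limited). The gripper opens to 85 mm and grips with 20 to 120 N. Pads are 22 mm wide; open, the fingers measure 114 mm over their backs; the gripper's body (76 mm by 85 mm) begins 54 mm behind the grasp point. The pads swing forward as they close: fully open they stand 13 mm farther back than shut.
Start: joints at [-1.345, 0.351, 1.652, -0, 1.139, -0.085], TCP at [0.168, -0.524, 0.231] pointing down, gripper open.
Joint ranges: [-2.75, 2.75], [-0.79, 2.1], [0.01, 2.65], [-1.57, 4.71], [0.07, 3.14], [-2.87, 2.87]. Speed limits (rad/s): [2.22, 2.22, 2.79, 3.14, 3.14, 3.14].

### API

Orientations are given as a 3x3 rotation matrix whose columns are the frame's x, y, z axes.
In Python, from bench import manip gives the robot as it stands. Calls block until the motion is done:
- manip.move_ptp(position, orientation): joint-space move of the TCP to a pose.
- manip.move_l(position, attitude=None, max_speed=0.15): straight line of the TCP; attitude=None keeps the orientation; max_speed is the mean speed in m/s.
- manip.move_j(angles): joint-space move.
- manip.set_gripper(opening, effort=None): opening from 0.0 (shut) to 1.0 (fully open); effort is the grip in N (None keeps the last); returns when the fingers have stopped.
- manip.dwell(seconds).
- manip.inverse_kinematics(position, orientation): joint angles nearest the present ones, or None.
- manip.grab_frame(name): name is "scene" or "top"; returns (picture, depth): 400x640x3 uint8, red, green, blue; 400x640 float32, m along the optical axis (not along the pixel's ray), 0 where there is no reading.
- manip.get_calibration(name): a dict with "camera_matrix" (3x3 intrinsics, pixels), "k1" (the pictures are not rectified: a ray, as slopes to the right and down, at radius r is drawn at 1 + k1 r^2 times it, then the intrinsics apply), "R" (3x3) and "t" (3): a world point X has camera coordinates R X + t. Camera axes: x right, y down, z forward; pixel columns grow to the right and rows downward; lengths in m; the calibration is good to about 2 mm. A picture is of the moment at which its call begins. get_calibration takes no time and is no camera call.
A pose or a line that the arm cannot do raises manip.Unreachable and nothing moves.
- manip.sign_off(): hands the job in, once; it reports no verdict.
Trained networks look in the newest picture that a camera, given by its name, has taken for a name from the list of things; names that differ only in an ending like _2 or _b are one class to them, and where a whole thing is asked for, a point or a joint stands for the part that bears it (a point fixed in the world has none). Each returns a list of dicts, best first, with "confidence" (0 to 1); they miss things now and then, are a little off and sometimes report something else, mostly with a low value. They report only what shows in the picture. A call takes as long as a camera call. They do not tell look-alikes from the thing itself.
- manip.look_for(camera, name): "at" ([x, y, z] in m, in world coordinates, good to about 4 mm: the middle of the surface that is visible of it).
Readings, each from a call of its own:
- manip.current_time(): time.
- manip.current_qpos(): joint angles.
- manip.current_joint_vel(): joint speeds.
- manip.current_joint_torque(): joint torques, N m.
- manip.current_ee_pos(): TCP position.
- manip.current_tcp_rot(): TCP orientation.
- manip.current_force(): force on the tool from outside, world axes, zero at the start.
- manip.current_ft_torque(): the same for the moment, N m.
- manip.current_grip_width(): opening from 0.0 (shut) to 1.0 (fully open).
Only numpy, scipy, OpenCV 4.12 (cv2) and the standard library are available. Lean on these libraries where they do the work, as an engineer would, in place of code of your own. Each camera call takes 0.05 s, during which the arm holds its last target. There are 200 camera calls.

## Working session

There is one attempt and no reset: what is moved stays moved. The work goes in short steps, each a Python script; the robot and the scene stay as the last script left them, time stands still between calls to the robot, and variables do not carry over. Pictures are saved under pics/ and viewed, about 8 in all and at most 12, crops included, and the job is handed in when it is done.

```bash
ls; mkdir -p pics; cat > h.py <<'E'
import numpy as np, cv2
from bench import manip
def grab(n,fn=None):
    im,d=manip.grab_frame(n)
    if fn: cv2.imwrite('pics/'+fn,im[:,:,::-1]); np.save('pics/'+fn+'.npy',d)
    return im,d
def cloud(n,d):
    c=manip.get_calibration(n);K=np.array(c['camera_matrix']);k=c['k1'];R=np.array(c['R']);t=np.array(c['t'])
    v,u=np.mgrid[0:d.shape[0],0:d.shape[1]]
    x=(u-K[0,2])/K[0,0];y=(v-K[1,2])/K[1,1]
    a,b=x.copy(),y.copy()
    for _ in range(8):
        s=1+k*(a*a+b*b);a=x/s;b=y/s
    P=np.stack([a*d,b*d,d],-1)-t
    return P@R   # R^T (Xc - t)
E
python3 - <<'E'
from h import *
for n in('scene','top'):
    im,d=grab(n,n+'0.png')
    c=manip.get_calibration(n);print(n,np.round(c['R'],3).tolist(),np.round(c['t'],3),c['k1'],np.round(c['camera_matrix'],1).tolist())
    for w in('fixture','head','nest','plunger','block_loose','block_stored','pair_block','channel','bottle','spool','dish'):
        print(w,[(np.round(o['at'],3).tolist(),round(o['confidence'],2)) for o in manip.look_for(n,w)])
print(manip.current_time())
E
```

```text
pics
scene [[0.328, 0.945, 0.003], [0.604, -0.207, -0.77], [-0.727, 0.254, -0.638]] [-0.197 -0.29   1.689] -0.05121351606115656 [[390.9, 0.0, 319.9], [0.0, 390.9, 203.4], [0.0, 0.0, 1.0]]
fixture [([0.606, 0.26, 0.044], 0.62)]
head [([0.556, 0.256, 0.04], 0.91)]
nest [([0.562, 0.257, 0.046], 0.57)]
plunger []
block_loose [([0.516, -0.006, 0.021], 0.76), ([0.556, 0.253, 0.044], 0.65)]
block_stored [([0.72, -0.161, 0.021], 0.69), ([0.588, -0.368, 0.014], 0.61), ([0.564, -0.203, 0.025], 0.59)]
pair_block [([0.468, -0.221, 0.023], 0.63)]
channel [([0.727, 0.004, 0.078], 0.31)]
bottle [([0.728, 0.008, 0.077], 0.94)]
spool [([0.459, -0.463, 0.022], 0.83)]
dish [([0.509, 0.476, 0.01], 0.69)]
top [[0.026, -1.0, -0.0], [-0.996, -0.026, -0.083], [0.083, 0.002, -0.997]] [-0.002  0.6    1.087] -0.06064250374716667 [[380.7, 0.0, 318.9], [0.0, 380.7, 193.9], [0.0, 0.0, 1.0]]
fixture [([0.569, 0.263, 0.04], 0.97), ([0.474, 0.326, 0.088], 0.67)]
head [([0.546, 0.271, 0.042], 0.93), ([0.567, 0.268, 0.04], 0.43)]
nest [([0.544, 0.267, 0.043], 0.56)]
plunger [([0.471, 0.322, 0.082], 0.67), ([0.448, -0.46, 0.019], 0.3)]
block_loose [([0.506, -0.003, 0.017], 0.7)]
block_stored [([0.72, -0.158, 0.015], 0.75), ([0.559, -0.2, 0.017], 0.73)]
pair_block [([0.459, -0.226, 0.023], 0.56)]
channel [([0.569, 0.268, 0.045], 0.71), ([0.502, -0.218, 0.002], 0.69)]
bottle []
spool [([0.449, -0.457, 0.02], 0.76)]
dish [([0.517, 0.481, 0.002], 0.81), ([0.474, 0.324, 0.088], 0.37)]
1.2
```

View pics/scene0.png

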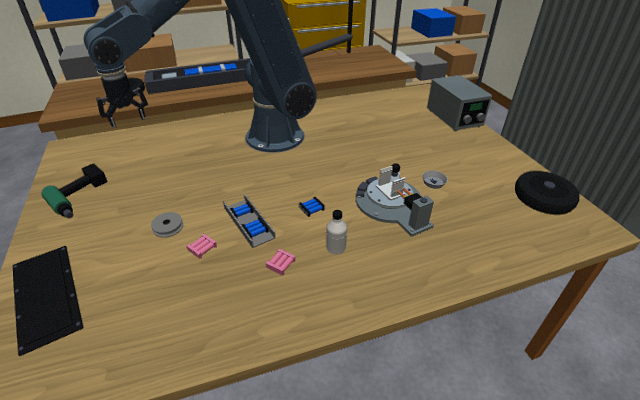

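View pics/top0.png

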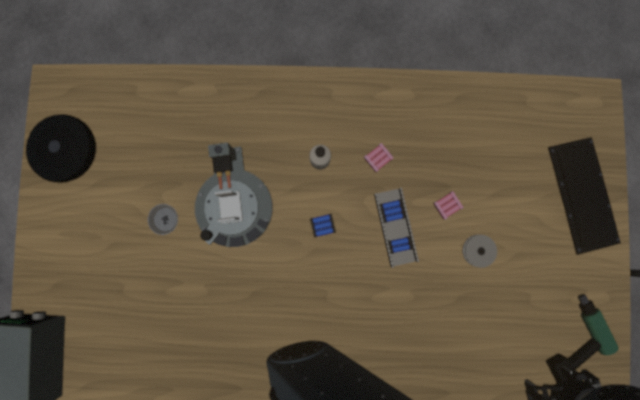

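The scene picture shows pinks at (201,245) and (281,262). The blue loose block is at (312,206), the channel blues are at (240,208) and (256,229), and the fixture is at (395,195). In the top picture the stored candidates are the blue three-cell at (393,210), which lies in the channel and has three cells, and the pinks at (379,157) and (448,205), which are on the bench and are look-alikes. The blue two-cell at (400,245) is the pair block. Next I'll measure and take one crop.

```bash
cat > meas.py <<'E'
from h import *
def blocks(n,im,d,P):
    hsv=cv2.cvtColor(im,cv2.COLOR_RGB2HSV)
    out=[]
    for nm,c,r,zl in(('loose',(.508,-.005),.055,.010),('stored',(.559,-.202),.05,.012),('pair',(.462,-.222),.04,.012)):
        m=(np.hypot(P[...,0]-c[0],P[...,1]-c[1])<r)&(d>0)
        zt=P[...,2][m]
        top=m&(P[...,2]>zl)
        Q=P[top][:,:2].astype(np.float32)
        blue=m&(hsv[...,0]>100)&(hsv[...,0]<130)&(hsv[...,1]>130)
        B=P[blue];
        print(n,nm,top.sum(),'zmed',np.round(np.median(P[blue][:,2]),4),'rect',[np.round(x,4) for x in cv2.minAreaRect(Q)],'blue',blue.sum(),np.round(B.mean(0),4),[np.round(x,4) for x in cv2.minAreaRect(B[:,:2].astype(np.float32))])
if __name__=='__main__':
    for n in('scene','top'):
        im=cv2.imread(f'pics/{n}0.png')[:,:,::-1];d=np.load(f'pics/{n}0.png.npy');P=cloud(n,d)
        blocks(n,im,d,P)
        t=(np.hypot(P[...,0]-.6,P[...,1])<.05);print('table z',np.median(P[...,2][t]),np.std(P[...,2][t]))
        near=(np.hypot(P[...,0]-.56,P[...,1]-.265)<.22)&(d>0)
        for nm,lo,hi in(('disc',.038,.047),('nestfloor',.047,.055),('post',.106,.116),('high',.112,.125),('knob',.076,.1),('base',.010,.022),('plate',.023,.030)):
            s=near&(P[...,2]>lo)&(P[...,2]<hi)
            if s.sum()>8:
                v,u=np.nonzero(s);Q=P[s];print(n,nm,s.sum(),'px',u.min(),u.max(),v.min(),v.max(),np.round(np.median(Q,0),4),[np.round(x,4) for x in cv2.minAreaRect(Q[:,:2].astype(np.float32))])
    a=cv2.imread('pics/top0.png');s=cv2.imread('pics/scene0.png')
    A=cv2.resize(a[130:270,180:500],(800,350),interpolation=cv2.INTER_CUBIC)
    B=cv2.resize(s[160:260,200:450],(600,240),interpolation=cv2.INTER_CUBIC)
    o=np.zeros((600,800,3),np.uint8);o[:350]=A;o[355:595,:600]=B;cv2.imwrite('pics/crop1.png',o)
E
python3 meas.py
```

```text
scene loose 260 zmed 0.0182 rect [array([ 0.5103, -0.0009]), array([0.0621, 0.0694]), np.float64(15.8004)] blue 194 [0.5169 0.0036 0.0176] [array([0.514, 0.003]), array([0.0574, 0.0606]), np.float64(11.3311)]
scene stored 390 zmed 0.0219 rect [array([ 0.5604, -0.2005]), array([0.0685, 0.0799]), np.float64(12.99)] blue 229 [ 0.5631 -0.1994  0.0214] [array([ 0.5527, -0.2033]), array([0.0772, 0.0548]), np.float64(17.5368)]
scene pair 214 zmed 0.0216 rect [array([ 0.4607, -0.2229]), array([0.0418, 0.0779]), np.float64(10.4653)] blue 139 [ 0.4648 -0.2234  0.021 ] [array([ 0.4531, -0.2271]), array([0.0569, 0.0524]), np.float64(13.3965)]
table z -0.00010592770785415716 0.23953519935482787
scene disc 593 px 367 429 172 224 [0.5731 0.2376 0.0424] [array([0.597, 0.265]), array([0.1563, 0.2669]), np.float64(88.4516)]
scene nestfloor 243 px 369 430 172 222 [0.5599 0.2616 0.0504] [array([0.6001, 0.2653]), array([0.2626, 0.1357]), np.float64(0.1)]
scene post 210 px 380 433 166 208 [0.7048 0.2798 0.1122] [array([0.6208, 0.2798]), array([0.2165, 0.0577]), np.float64(7.5115)]
scene high 145 px 380 43
[... 1390 characters left out ...]
[0.5978, 0.2768]), array([0.2327, 0.1418]), np.float64(15.8995)]
top post 273 px 208 235 143 221 [0.7012 0.2815 0.1131] [array([0.6205, 0.2764]), array([0.2113, 0.0566]), np.float64(8.9388)]
top high 282 px 208 234 143 221 [0.7003 0.2816 0.1148] [array([0.62  , 0.2733]), array([0.2106, 0.056 ]), np.float64(10.8729)]
top knob 565 px 200 238 145 240 [0.6546 0.2862 0.0911] [array([0.591 , 0.2769]), array([0.0975, 0.2731]), np.float64(83.3023)]
top base 2012 px 159 271 147 246 [0.5877 0.2524 0.0154] [array([0.5392, 0.3039]), array([0.2549, 0.3334]), np.float64(39.4689)]
top plate 458 px 159 267 150 246 [0.4698 0.2462 0.0268] [array([0.5411, 0.3373]), array([0.2649, 0.2914]), np.float64(26.1754)]
```

View pics/crop1.png

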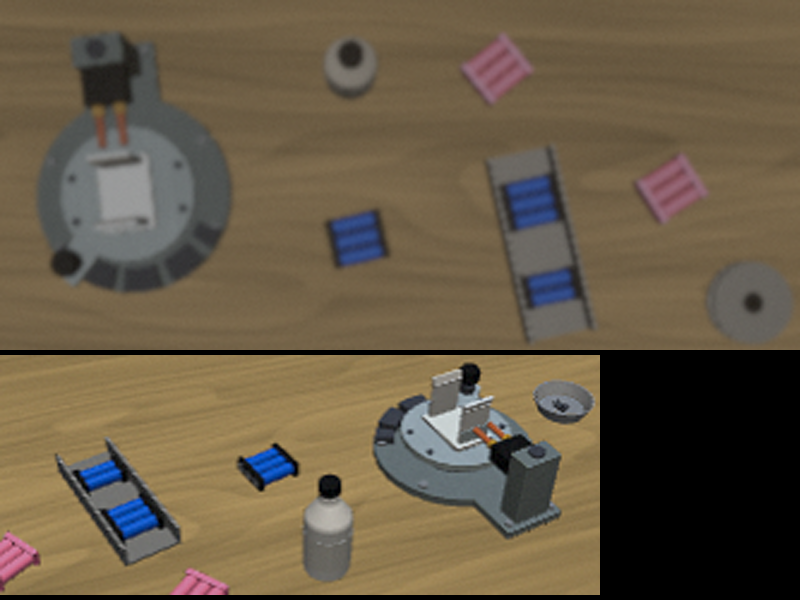

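```bash
cat > fit.py <<'E'
from h import *
from scipy.optimize import least_squares
def box(p,lo,hi):
    lo,hi=np.array(lo),np.array(hi);q=np.abs(p-(lo+hi)/2)-(hi-lo)/2
    return np.linalg.norm(np.maximum(q,0),axis=1)+np.minimum(q.max(1),0)
def cyl(p,c,r,z0,z1):
    q=np.stack([np.hypot(p[:,0]-c[0],p[:,1]-c[1])-r,np.abs(p[:,2]-(z0+z1)/2)-(z1-z0)/2],1)
    return np.linalg.norm(np.maximum(q,0),axis=1)+np.minimum(q.max(1),0)
def fixture(p,a=0.):   # head at angle a (0 loading)
    c,s=np.cos(a),np.sin(a);h=p.copy();h[:,0]=c*p[:,0]+s*p[:,1];h[:,1]=-s*p[:,0]+c*p[:,1]
    k=.1*np.cos(.75*np.pi),.1*np.sin(.75*np.pi)
    S=[cyl(p,(0,0),.116,0,.0145),box(p,(0,-.045,0),(.18,.045,.0145)),box(p,(.12,-.028,0),(.173,.028,.112)),
       cyl(h,(0,0),.078,0,.042),box(h,(-.0315,-.023,.04),(.0315,.023,.05)),cyl(h,k,.015,.060,.084)]
    for s in(1,-1):
        S.append(box(h,(min(s*.0315,s*.0375),-.023,.04),(max(s*.0315,s*.0375),.023,.106)))
        S.append(box(h,(min(s*.034,s*.039),-.023,.106),(max(s*.034,s*.039),.023,.117)))
    return np.min(S,0)
def block(p): return box(p,(-.033,-.029,0),(.033,.029,.021))
def channel(p): return np.min([box(p,(-.11,-.04,0),(.11,.04,.004)),box(p,(-.11,-.04,0),(.11,-.035,.03)),box(p,(-.11,.035,0),(.11,.04,.03))],0)
def fit(sdf,P,x0,r,zmin=.006,z0=0.,mask=None):
    m=(np.hypot(P[...,0]-x0[0],P[...,1]-x0[1])<r)&(P[...,2]>zmin)&np.isfinite(P[...,2])&(P[...,2]<.15)
    if mask is not None:m&=mask
    Q=P[m]
    def f(x):
        c,s=np.cos(x[2]),np.sin(x[2]);q=Q-[x[0],x[1],x[3]+z0];p=q.copy();p[:,0]=c*q[:,0]+s*q[:,1];p[:,1]=-s*q[:,0]+c*q[:,1]
        return sdf(p)
    o=least_squares(f,list(x0)+[0],loss='soft_l1',f_scale=.0015,x_scale=[.01,.01,.05,.01],diff_step=1e-4)
    return o.x,np.median(np.abs(f(o.x))),m.sum()
E
python3 - <<'E'
from fit import *
for n in('scene','top'):
    im=cv2.imread(f'pics/{n}0.png')[:,:,::-1];d=np.load(f'pics/{n}0.png.npy');P=cloud(n,d);P[d==0]=np.nan
    hsv=cv2.cvtColor(im,cv2.COLOR_RGB2HSV);nb=~((hsv[...,0]>100)&(hsv[...,0]<130)&(hsv[...,1]>100))
    for nm,s,x0,r,k in(('fix',fixture,(.549,.264,.12),.2,{}),('loose',block,(.51,.001,1.83),.055,{}),('loose90',block,(.51,.001,.25),.055,{}),
      ('chan',channel,(.509,-.212,.22),.12,dict(mask=nb,zmin=.002)),('stored',block,(.558,-.202,1.8),.04,dict(z0=.004,zmin=.01,mask=(P[...,2]<.0265))),):
        x,e,c=fit(s,P,x0,r,**k);print(n,nm,np.round(x,4),'deg',round(np.degrees(x[2]),1),'res',round(e*1e3,2),c)
E
```

```text
scene fix [0.5543 0.2683 0.1545 0.0008] deg 8.9 res 1.55 3368
scene loose [ 5.0880e-01 -4.0000e-04  1.8407e+00 -1.6000e-03] deg 105.5 res 1.43 274
scene loose90 [ 0.5059 -0.004   0.2615 -0.0016] deg 15.0 res 1.6 274
scene chan [ 0.5107 -0.212   0.2326  0.0035] deg 13.3 res 1.28 1108
scene stored [ 0.5574 -0.205   1.8279 -0.002 ] deg 104.7 res 1.51 281
top fix [0.5497 0.2685 0.1476 0.0017] deg 8.5 res 2.08 5932
top loose [ 5.1070e-01  6.0000e-04  1.7644e+00 -6.0000e-04] deg 101.1 res 1.99 444
top loose90 [ 5.052e-01 -4.000e-04  2.701e-01 -8.000e-04] deg 15.5 res 2.14 444
top chan [ 0.51   -0.2135  0.2412  0.0038] deg 13.8 res 2.23 2768
top stored [ 5.5770e-01 -2.0310e-01  1.8408e+00 -1.5000e-03] deg 105.5 res 1.6 362
```

```bash
cat >> h.py <<'E'
def O(deg):
    a=np.radians(deg);c,s=np.cos(a),np.sin(a)
    return np.array([[0,c,s],[0,s,-c],[-1,0,0]],float)
def st(m=''):
    print(m,'t',round(manip.current_time(),2),'p',np.round(manip.current_ee_pos(),4),'g',round(manip.current_grip_width(),3),'F',np.round(manip.current_force(),1))
def force(m='',axis=None):
    return np.array(manip.current_force())
E
python3 - <<'E'
from h import *
print(np.round(manip.current_tcp_rot(),2).tolist())
st()
x,y=.5098,.0003; Y=104.5
for a in(Y,Y-180,Y-90,Y+90,98.7,-81.3): print(a,np.round(manip.inverse_kinematics([x,y,.1],O(a)),2))
# squeeze across y first (jaw at Y-90)
manip.move_ptp([x,y,.08],O(Y-90)); st('hover')
manip.move_l([x,y,.001],max_speed=.1); st('down')
manip.set_gripper(.55,20); st('squeeze')
manip.set_gripper(1.0); 
manip.move_l([x,y,.06],max_speed=.15); st('up')
E
```

```text
[[-0.0, 0.31, -0.95], [0.0, -0.95, -0.31], [-1.0, -0.0, 0.0]]
 t 1.2 p [ 0.1682 -0.5236  0.2313] g 1.001 F [-1.   0.2  0.5]
104.5 [-0.09  0.46  1.87 -0.    0.81 -1.91]
-75.5 [-0.09  0.46  1.87 -0.    0.81  1.23]
14.5 [-0.09  0.46  1.87 -0.    0.81 -0.34]
194.5 [-0.09  0.46  1.87 -0.    0.81  2.8 ]
98.7 [-0.09  0.46  1.87 -0.    0.81 -1.81]
-81.3 [-0.09  0.46  1.87 -0.    0.81  1.33]
hover t 3.49 p [ 5.10e-01 -4.00e-04  8.02e-02] g 1.003 F [-0.2  0.5 -0.5]
down t 4.43 p [5.102e-01 3.000e-04 1.500e-03] g 1.002 F [-0.  -0.6  0.8]
squeeze t 4.8 p [5.101e-01 3.000e-04 1.600e-03] g 0.675 F [-1.4 -0.3  7.2]
up t 5.74 p [5.096e-01 3.000e-04 5.960e-02] g 0.999 F [ 0.5 -0.1  0.2]
```

```bash
python3 - <<'E'
from fit import *
from h import *
x,y=.5101,.0003; Y=104.5
im,d=grab('top','top1.png');P=cloud('top',d);P[d==0]=np.nan
manip.move_ptp([x,y,.06],O(Y-180)); 
manip.move_l([x,y,.001],max_speed=.1); st('down')
manip.set_gripper(.6,35); st('grip')
manip.move_l([x,y,.12],max_speed=.15); st('up')
manip.move_ptp([.552,.2685,.20],O(98.7-180)); st('over nest')
for n in('scene','top'):
    im,d=grab(n,n+'2.png');P=cloud(n,d);P[d==0]=np.nan
    print(n,[np.round(v,4) for v in fit(fixture,P,(.552,.2685,.15),.2,mask=P[...,2]<.12)])
    if n=='scene':
        Q=P.copy(); print([np.round(v,4) for v in fit(block,np.where((P[...,2:]>.17)&(P[...,2:]<.235),P-[0,0,.19],np.nan),(.552,.2685,np.radians(98.7)),.05,zmin=-.02)])
s=cv2.imread('pics/scene2.png')[110:240,330:470];t=cv2.imread('pics/top2.png')[120:260,160:310]
cv2.imwrite('pics/crop2.png',np.hstack([cv2.resize(s,(400,371),interpolation=2),cv2.resize(t,(397,371),interpolation=2)]))
st()
E
```

```text
down t 7.93 p [5.104e-01 3.000e-04 1.300e-03] g 0.998 F [-0.5  0.1  0.7]
grip t 8.28 p [5.105e-01 2.000e-04 1.900e-03] g 0.763 F [-0.6  0.7  6.7]
up t 9.22 p [5.096e-01 3.000e-04 1.193e-01] g 0.761 F [ 0.1  0.1 -2.6]
over nest t 10.31 p [0.5518 0.2674 0.1991] g 0.762 F [-0.1  0.2 -1.9]
scene [array([0.5543, 0.2686, 0.1543, 0.0008]), np.float64(0.0015), np.int64(3369)]
[array([0.5504, 0.2653, 1.7224, 0.0071]), np.float64(0.0021), np.int64(341)]
top [array([0.5503, 0.2625, 0.1844, 0.0016]), np.float64(0.0022), np.int64(3975)]
 t 10.41 p [0.5521 0.2671 0.1994] g 0.764 F [ 0.9  0.2 -1.4]
```

View pics/crop2.png

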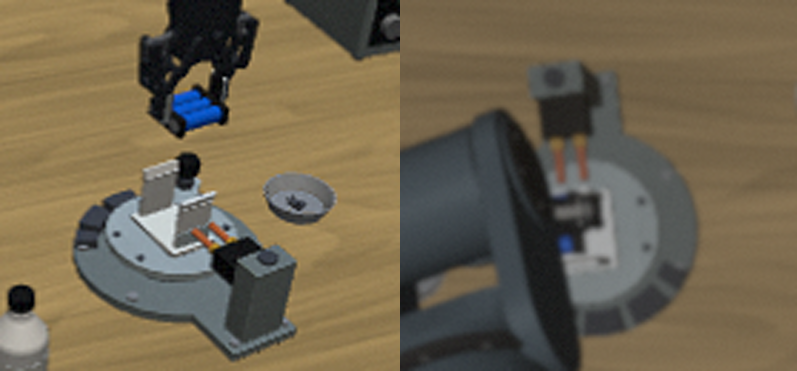

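```bash
python3 - <<'E'
from fit import *
import fit as F
def post(p):return box(p,(.12,-.028,0),(.173,.028,.112))
def base(p):return np.min([cyl(p,(0,0),.116,0,.0145),box(p,(0,-.045,0),(.18,.045,.0145))],0)
def disc(p):return cyl(p,(0,0),.078,0.02,.042)
def cheeks(p):
    S=[]
    for s in(1,-1):
        S.append(box(p,(min(s*.0315,s*.0375),-.023,.04),(max(s*.0315,s*.0375),.023,.106)))
        S.append(box(p,(min(s*.034,s*.039),-.023,.106),(max(s*.034,s*.039),.023,.117)))
    return np.min(S,0)
def knob(p):return cyl(p,(.1*np.cos(.75*np.pi),.1*np.sin(.75*np.pi)),.015,.060,.084)
for n in('scene','top'):
    im=cv2.imread(f'pics/{n}0.png')[:,:,::-1];d=np.load(f'pics/{n}0.png.npy');P=cloud(n,d);P[d==0]=np.nan
    c=np.array([.552,.2685]);a=.15;dx=(P[...,:2]-c)@np.array([[np.cos(a),-np.sin(a)],[np.sin(a),np.cos(a)]]);r=np.hypot(*np.moveaxis(dx,-1,0));z=P[...,2]
    S={'post':(post,(dx[...,0]>.115)&(z>.025)),'base':(base,(z<.02)),'disc':(disc,(z>.03)&(z<.047)&(abs(r-.078)<.02)&(np.abs(dx[...,1]-dx[...,0]*-1)>.03)),
       'cheeks':(cheeks,(abs(dx[...,0])<.048)&(abs(dx[...,1])<.035)&(z>.06)),'knob':(knob,(np.hypot(dx[...,0]+.0707,dx[...,1]-.0707)<.035)&(z>.058))}
    for k,(s,m) in S.items():
        x,e,cnt=fit(s,P,(*c,a),.21,mask=m,zmin=.009);print(n,k,np.round(x,4),round(e*1e3,2),cnt)
    if n=='top':
        im=cv2.imread('pics/top1.png')[:,:,::-1];d=np.load('pics/top1.png.npy');P=cloud(n,d);P[d==0]=np.nan
        print('block top1',[np.round(v,4) for v in fit(block,P,(.51,0,1.824),.05,zmin=.006,mask=P[...,2]<.024)])
    else:
        im=cv2.imread('pics/scene2.png')[:,:,::-1];d=np.load('pics/scene2.png.npy');P=cloud(n,d);P[d==0]=np.nan
        h=cv2.cvtColor(im,cv2.COLOR_RGB2HSV);b=(h[...,0]>100)&(h[...,0]<130)&(h[...,1]>130)&(np.hypot(P[...,0]-.552,P[...,1]-.267)<.06)&(P[...,2]>.17)
        b=cv2.dilate(b.astype(np.uint8),np.ones((5,5)))>0
        print('held',[np.round(v,4) for v in fit(block,P-[0,0,.1975],(.552,.267,1.7226),.06,zmin=-.01,mask=b)])
E
```

```text
scene post [0.5544 0.2699 0.1449 0.0014] 1.04 646
scene base [0.5555 0.2706 0.135  0.    ] 1.41 1058
scene disc [ 5.54100e-01  2.66100e-01 -5.51612e+01  7.00000e-04] 1.07 310
scene cheeks [0.5551 0.266  0.1614 0.0006] 1.01 340
scene knob [ 5.717e-01  3.059e-01  5.800e-01 -1.000e-04] 1.33 71
held [array([0.5555, 0.268 , 1.501 , 0.0275]), np.float64(0.0149), np.int64(532)]
top post [0.5565 0.2901 0.0098 0.0016] 1.95 527
top base [0.5537 0.272  0.1158 0.001 ] 1.57 1962
top disc [5.53400e-01 2.65400e-01 1.55143e+01 1.40000e-03] 1.35 763
top cheeks [0.5554 0.2653 0.156  0.0023] 0.44 173
top knob [0.5572 0.2692 0.1928 0.0012] 0.91 113
block top1 [array([0.51 , 0.   , 1.824, 0.   ]), np.float64(nan), np.int64(0)]
  return _methods._mean(a, axis=axis, dtype=dtype,
  ret = ret.dtype.type(ret / rcount)
```

```bash
cat >> h.py <<'E'
NX,NY,NYAW=.5548,.2658,9.0
def insert(zb_final,off,zs):
    """lower held block (bottom = TCP - off) in steps with side-force centring"""
    ux=np.array([np.cos(np.radians(NYAW)),np.sin(np.radians(NYAW))]);uy=np.array([-ux[1],ux[0]])
    c=np.array([NX,NY]);manip.dwell(.15);F0=np.array(manip.current_force())
    for zb in zs:
        manip.move_l([*c,zb+off],max_speed=.06 if zb<.12 else .12);manip.dwell(.05)
        F=np.array(manip.current_force())-F0;fx=F[:2]@ux;fy=F[:2]@uy
        print('zb',zb,'fx %.1f fy %.1f fz %.1f'%(fx,fy,F[2]),np.round(manip.current_ee_pos(),4))
        if abs(fx)>2.5 and abs(F[2])<15: c=c+ux*np.clip(fx*.0003,-.0015,.0015)
        if F[2]>15: print('STOP');return False
    return True
E
python3 - <<'E'
from h import *
manip.move_l([NX,NY,.135],O(9+90-180),.12)
ok=insert(.05,.0016,[.12,.112,.105,.09,.07,.058,.053,.051])
im,d=grab('scene','scene3.png');st()
cv2.imwrite('pics/crop3.png',cv2.resize(cv2.imread('pics/scene3.png')[120:240,340:460],(600,600),interpolation=2))
E
```

```text
zb 0.12 fx 1.0 fy 0.9 fz 1.4 [0.5547 0.2658 0.1217]
zb 0.112 fx 0.9 fy 0.7 fz 1.0 [0.5548 0.2658 0.1135]
zb 0.105 fx 0.9 fy 0.1 fz 1.5 [0.5547 0.2658 0.1064]
zb 0.09 fx -0.1 fy 0.6 fz 1.0 [0.5548 0.2657 0.0914]
zb 0.07 fx 1.3 fy 0.8 fz -0.5 [0.5549 0.2658 0.0716]
zb 0.058 fx 1.6 fy -0.3 fz 1.3 [0.5547 0.2658 0.0594]
zb 0.053 fx 0.5 fy -0.3 fz 0.3 [0.5548 0.2658 0.0545]
zb 0.051 fx 1.0 fy 1.0 fz 0.4 [0.5548 0.2658 0.0526]
 t 14.24 p [0.5548 0.2658 0.0526] g 0.762 F [ 0.3 -1.7 -1.6]
```

View pics/crop3.png

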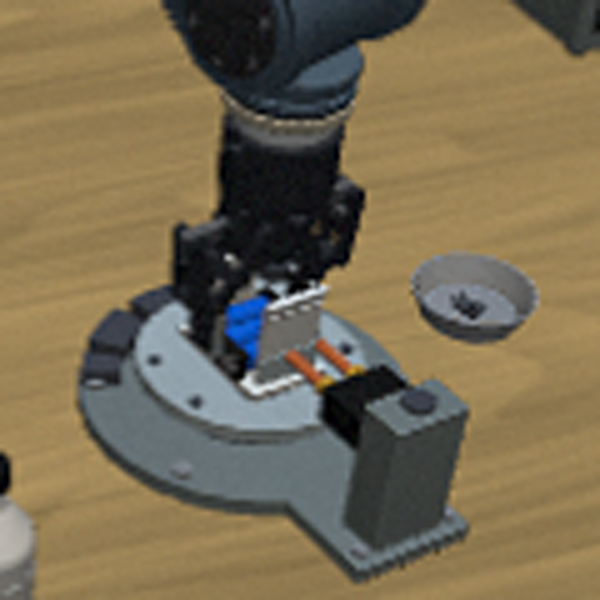

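```bash
cat >> h.py <<'E'
def rest(z,n=8,dz=.0006,thr=2.5):
    F0=manip.current_force()[2];p=np.array(manip.current_ee_pos())
    for i in range(n):
        z-=dz;manip.move_l([p[0],p[1],z],max_speed=.02);f=manip.current_force()[2]-F0
        if f>thr:break
    print('rest z',round(z,4),'f',round(f,1),i);return z
E
python3 - <<'E'
from h import *
z=rest(.0526)
manip.set_gripper(1.0);st('open')
manip.move_l([NX,NY,.16],max_speed=.2)
im,d=grab('scene','scene4.png')
x,y=.5576,-.2040
manip.move_ptp([x,y,.10],O(13.6));st('over stored')
im2,d=grab('scene','scene4b.png')
manip.move_l([x,y,.006],max_speed=.1);st('down')
manip.set_gripper(.55,35);st('grip')
a=cv2.resize(cv2.imread('pics/scene4b.png')[130:240,340:460],(440,403),interpolation=2);b=cv2.resize(im[:0] if 0 else cv2.imread('pics/scene4b.png')[130:290,180:320],(353,403),interpolation=2)
cv2.imwrite('pics/crop4.png',np.hstack([a,b]))
E
```

```text
rest z 0.0514 f 7.1 1
open t 15.08 p [0.5549 0.2658 0.0513] g 0.999 F [-0.8 -0.  -1.1]
over stored t 17.93 p [ 0.5578 -0.2036  0.0999] g 0.996 F [-0.3  0.4  1.1]
down t 19.07 p [ 0.558  -0.2042  0.0066] g 1.004 F [ 0.1 -0.3 -0.2]
grip t 19.44 p [ 0.5578 -0.2042  0.0067] g 0.669 F [-2.5  0.4  5.9]
```

View pics/crop4.png

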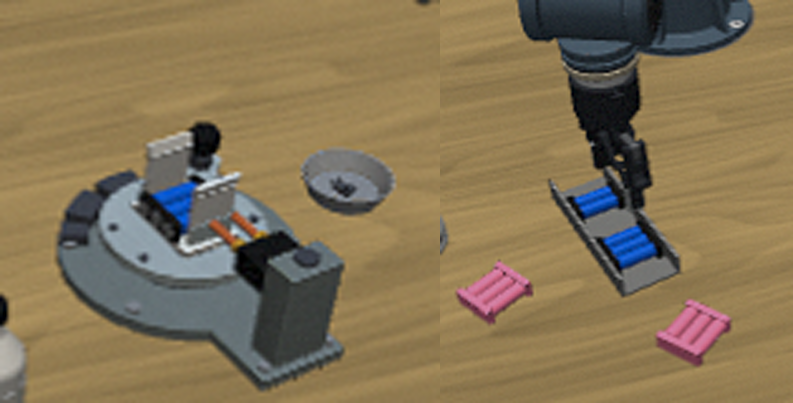

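```bash
python3 - <<'E'
from h import *
p=manip.current_ee_pos()
manip.move_l([p[0],p[1],.09],max_speed=.12);st('lift')
x,y=.50,-.01
manip.move_ptp([x,y,.05],O(8));st('stage')
manip.move_l([x,y,.005],max_speed=.08);rest(.005)
manip.set_gripper(1.0)
manip.move_l([x,y,.06],max_speed=.15)
manip.move_ptp([x,y,.06],O(-82))
manip.move_l([x,y,.001],max_speed=.1)
manip.set_gripper(.6,35);st('regrip')
manip.move_l([x,y,.15],max_speed=.15)
manip.move_ptp([NX,NY,.16],O(9-90));st('over nest')
grab('scene','scene5.png')
ok=insert(.071,.0016,[.13,.112,.105,.09,.08,.075,.0725])
st()
cv2.imwrite('pics/crop5.png',cv2.resize(cv2.imread('pics/scene5.png')[100:260,230:460],(690,480),interpolation=2))
E
```

```text
lift t 20.29 p [ 0.5574 -0.204   0.0893] g 0.67 F [ 0.4  0.2 -1.3]
stage t 21.13 p [ 0.5009 -0.0107  0.0502] g 0.669 F [-0.6 -0.1 -1.3]
rest z 0.0026 f 3.5 3
regrip t 26.27 p [ 0.5004 -0.01    0.0018] g 0.767 F [-1.6 -0.2  6.2]
over nest t 28.5 p [0.5548 0.2646 0.1597] g 0.764 F [-0.4 -0.2 -1.5]
zb 0.13 fx 0.1 fy -0.7 fz -0.4 [0.5551 0.2657 0.1321]
zb 0.112 fx -0.5 fy -0.3 fz 0.5 [0.5548 0.2658 0.1136]
zb 0.105 fx -0.6 fy -0.6 fz 0.0 [0.5548 0.2658 0.1064]
zb 0.09 fx -0.8 fy -0.5 fz 0.3 [0.5548 0.2658 0.0915]
zb 0.08 fx -0.8 fy -1.2 fz -0.2 [0.5547 0.2658 0.0814]
zb 0.075 fx -0.8 fy -0.3 fz 0.9 [0.5548 0.2658 0.0765]
zb 0.0725 fx -0.4 fy -0.3 fz 0.3 [0.5548 0.2658 0.0741]
 t 31.37 p [0.5548 0.2658 0.0741] g 0.761 F [-0.1  0.3 -1.1]
```

View pics/crop5.png

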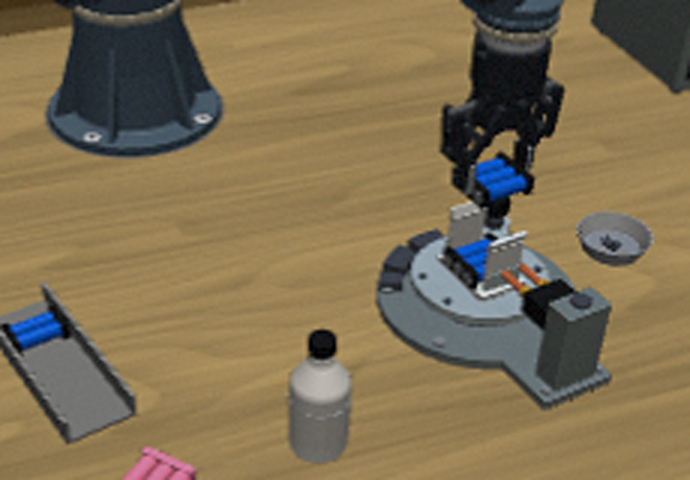

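```bash
python3 - <<'E'
from h import *
rest(.0741)
manip.set_gripper(1.0);manip.move_l([NX,NY,.19],max_speed=.2);st('up')
th=np.radians(144);k=np.array([NX+.1*np.cos(th),NY+.1*np.sin(th)])
manip.set_gripper(.62)
manip.move_ptp([*k,.14],O(9-90));st('over knob')
im,d=grab('scene','scene6.png');P=cloud('scene',d);P[d==0]=np.nan
m=(np.hypot(P[...,0]-k[0],P[...,1]-k[1])<.022)&(P[...,2]>.062)&(P[...,2]<.09)
print('knob pts',m.sum(),np.round(np.median(P[m],0),4),P[m][:,2].max(),'k',np.round(k,4))
cv2.imwrite('pics/crop6.png',cv2.resize(cv2.imread('pics/scene6.png')[120:240,340:460],(600,600),interpolation=2))
E
```

```text
rest z 0.0723 f 5.6 2
up t 33.2 p [0.5542 0.2656 0.1888] g 0.999 F [-0.2 -0.3 -1.1]
over knob t 34.15 p [0.4736 0.325  0.14  ] g 0.617 F [ 0.9 -0.  -0.5]
knob pts 68 [0.483  0.3221 0.0806] 0.08769072864857906 k [0.4739 0.3246]
```

View pics/crop6.png

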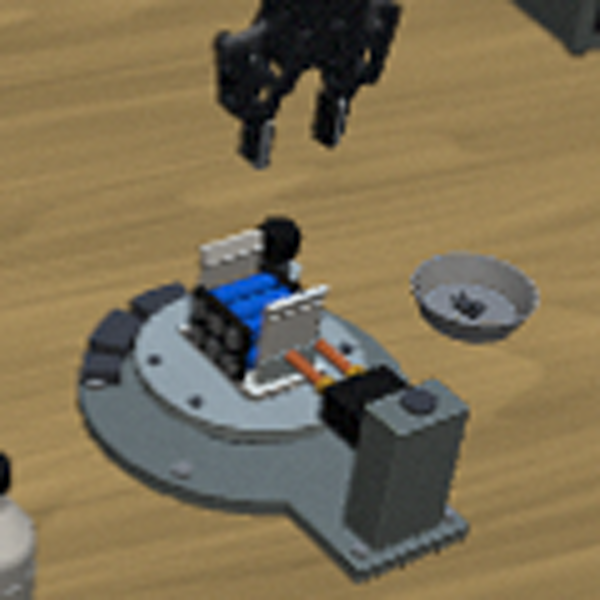

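Both blocks are stacked squarely between the cheeks, with the knob visible at (282,240) in the crop. Next is the plunger.

```bash
python3 - <<'E'
from h import *
th=np.radians(144);k=np.array([NX+.1*np.cos(th),NY+.1*np.sin(th)]);z0=.057
manip.move_l([*k,z0],max_speed=.12);st('down')
manip.set_gripper(.2,50);st('grip')
manip.move_l([*k,z0+.0135],max_speed=.03);manip.dwell(.1);st('lifted')
grab('scene','scene7.png')
for a in range(10,91,10):
    t=th+np.radians(a);manip.move_l([NX+.1*np.cos(t),NY+.1*np.sin(t),z0+.0135],max_speed=.08)
    F=np.array(manip.current_force());print(a,'rad %.1f tan %.1f z %.1f'%(F[0]*np.cos(t)+F[1]*np.sin(t),-F[0]*np.sin(t)+F[1]*np.cos(t),F[2]))
    if np.linalg.norm(F)>45: print('ABORT');break
manip.dwell(.2);st('end');grab('scene','scene8.png')
cv2.imwrite('pics/crop8.png',np.hstack([cv2.resize(cv2.imread(f'pics/scene{i}.png')[130:240,345:455],(400,400),interpolation=2) for i in(7,8)]))
E
```

```text
down t 35.04 p [0.4744 0.3247 0.0577] g 0.619 F [0.3 0.5 0.9]
grip t 35.38 p [0.4742 0.3251 0.0581] g 0.331 F [-2.9  1.3  5.8]
lifted t 36.08 p [0.4737 0.3244 0.0702] g 0.336 F [-1.5  0.3 -7.1]
10 rad 0.7 tan 1.4 z -7.4
20 rad 1.1 tan 1.4 z -7.6
30 rad 1.1 tan 1.7 z -7.4
40 rad -0.7 tan 3.0 z -6.5
50 rad -1.5 tan 1.7 z -7.3
60 rad -2.7 tan 1.7 z -6.9
70 rad -3.5 tan 1.1 z -6.7
80 rad -4.9 tan 1.3 z -7.3
90 rad -5.2 tan 1.4 z -7.1
end t 39.62 p [0.4959 0.1854 0.0705] g 0.335 F [ 3.7  4.3 -7.4]
```

View pics/crop8.png

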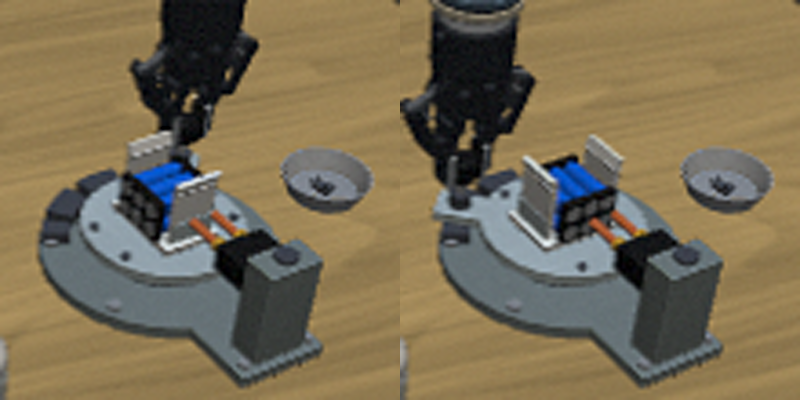

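```bash
python3 - <<'E'
from h import *
p=np.array(manip.current_ee_pos());t=np.radians(234);k=np.array([NX+.1*np.cos(t),NY+.1*np.sin(t)])
for l in(.0105,.0085,.007,.005,.003,.0015):
    manip.move_l([*k,.057+l],max_speed=.03);f=manip.current_force();print(l,np.round(f,1),round(manip.current_ee_pos()[2],4))
    if f[2]>3: print('riding');break
E
```

```text
0.0105 [ 3.   5.7 -7.1] 0.0673
0.0085 [ 3.7  4.4 -6.3] 0.0653
0.007 [ 3.   5.1 -6.1] 0.0638
0.005 [ 2.9  4.4 -5.5] 0.0618
0.003 [ 3.2  4.7 -5.8] 0.0599
0.0015 [ 2.6  4.7 -4.4] 0.0584
```

```bash
python3 - <<'E'
from fit import *
t=np.radians(234);k=np.array([NX+.1*np.cos(t),NY+.1*np.sin(t)])
manip.move_l([*k,.0572],max_speed=.03);st('home')
manip.set_gripper(.62);manip.dwell(.2);st('open')
manip.move_l([*k,.16],max_speed=.12)
manip.move_ptp([.40,-.05,.25],O(9-90));st('away')
im,d=grab('scene','scene9.png');P=cloud('scene',d);P[d==0]=np.nan
im0=np.load('pics/scene0.png.npy');P0=cloud('scene',im0)
def top(P,c):
    m=(np.hypot(P[...,0]-c[0],P[...,1]-c[1])<.024)&(P[...,2]>.05)&(P[...,2]<.11);z=np.sort(P[m][:,2]);return m.sum(),np.round(np.median(P[m],0),4),np.round(np.percentile(z,[80,90,95]),4)
print('knob now',top(P,k),'knob start',top(P0,(.4739,.3246)))
for n in('scene','top'):
    im,d=grab(n,n+'10.png');P=cloud(n,d);P[d==0]=np.nan
    def ck(p): return np.min([box(p,(-.023,s*.0345-.003,.04),(.023,s*.0345+.003,.106)) for s in(1,-1)]+[box(p,(-.023,s*.0365-.0025,.106),(.023,s*.0365+.0025,.117)) for s in(1,-1)]+[box(p,(-.033,-.029,.05),(.033,.029,.092))],0)
    print(n,[np.round(v,4) for v in fit(ck,P,(NX,NY,.157),.047,zmin=.06)])
s=cv2.imread('pics/scene10.png')[130:240,345:455];t=cv2.imread('pics/top10.png')[130:265,170:285]
cv2.imwrite('pics/crop10.png',np.hstack([cv2.resize(s,(450,450),interpolation=2),cv2.resize(t,(345,450),interpolation=2)]))
E
```

```text
home t 41.42 p [0.4965 0.1853 0.0581] g 0.333 F [1.  2.6 5.7]
open t 41.98 p [0.496  0.1848 0.0571] g 0.62 F [ 0.   0.5 -0.8]
away t 44.04 p [ 0.4003 -0.0495  0.2496] g 0.621 F [-0.8  0.4  0.8]
knob now (np.int64(88), array([0.5043, 0.1805, 0.0779]), array([0.0839, 0.0852, 0.0855])) knob start (np.int64(79), array([0.4812, 0.3218, 0.0785]), array([0.0835, 0.0849, 0.0854]))
scene [array([ 0.5555,  0.2659,  0.1722, -0.001 ]), np.float64(0.0011), np.int64(526)]
top [array([ 5.559e-01,  2.655e-01,  1.644e-01, -4.000e-04]), np.float64(0.0012), np.int64(744)]
```

View pics/crop10.png

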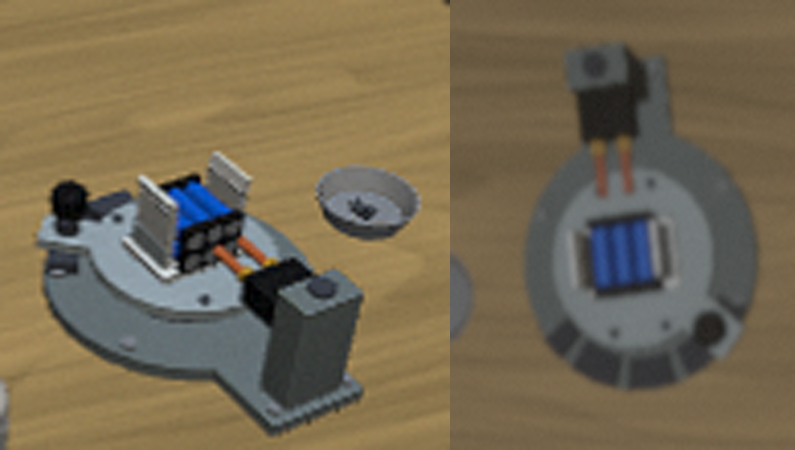

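Both blocks are stacked between the cheeks with their ends facing the electrodes. The knob is at its home height, and the robot is clear of everything.

```bash
python3 -c "
from h import *
manip.sign_off();st('done')"
```

```text
the job is handed in; nothing more can be done
the job is handed in; nothing more can be done
```

The weld fixture is loaded and turned to the welding position, and I handed the job in at about 44 s of the 72 s allowed.

**What I did**
- **Blocks:** I took the loose block first, then the blue three-cell block from the channel. I set that one down on the bench to regrip it by its cell ends. Each was lowered into the nest until a light contact of 6–7 N, then released.
- **Head:** I lifted the plunger about 12–13 mm, against a spring pull of about 7 N, and swung the head 90° with side forces of 5 N or less. I then lowered the plunger into its notch while still holding it, and let go.

**Last checks**
- **Plunger:** The knob top is at 85.5 mm, against 85.4 mm at the start, so it is fully home.
- **Stack:** Fitted to the depth images, the stack and cheeks are centred within 1–2 mm of the head axis. The two cameras put the yaw at 9.4–9.9°, against 9.0° estimated for the fixture before the turn. The cell ends face the electrodes.
- **Left alone:** I never gripped the two-cell block, bottle, spool, dish or pink look-alikes. I did not measure their positions again at the end.

**Disagreements:** The first whole-fixture fits from the two cameras differed by about 5 mm. I used separate fits of the cheeks instead, which agreed within 1 mm, and both blocks went in without noticeable side force.

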